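# Clear the rack reader and hold the vial rack home in its corner

## Robot

A 6-joint arm with a two-finger parallel gripper is mounted at the origin on the work surface. World frame = base frame: x ahead of the robot, y to its left, z up, the work surface at z = 0. Lengths are in m, angles in degrees, forces in N, time in s.
With the tool pointing down it reaches from about 0.25 to 0.725 m from the base axis. Payload 9.7 kg.
Tool frame: the origin (TCP) lies between the finger pads; the fingertips stand 19 mm ahead of it and the grasp point (between the pads) is the TCP; x points along the fingers, y is the direction in which the jaws open and shut, and the axes are right-handed (so a half turn about x gives the same grasp; the last joint's range is limited). The gripper opens to 85 mm and grips with 20 to 120 N. Pads are 22 mm wide; open, the fingers measure 114 mm over their backs; the gripper's body (76 mm by 85 mm) begins 54 mm behind the grasp point. The pads swing forward as they close: fully open they stand 13 mm farther back than shut.
Start: joints at [-75.745, 4.979, 10.078, 95.1, 0, 90], TCP at [0.135, -0.533, 0.25] pointing down, gripper open.
Joint ranges: [-179.16, 179.16], [-48.56, 103.87], [-65.8, 70.77], [-126.05, 130.52], [-82.76, 87.17], [-180, 180]. Speed limits (degrees/s): [127.2, 127.2, 147.25, 180, 180, 180].

## Interface

Orientations are given as [roll, pitch, yaw] about the fixed x, y, z axes, in that order (R = Rz(yaw) Ry(pitch) Rx(roll)).
In Python, from workcell import bot gives the robot as it stands. The module is installed in compiled form; this text tells all that it offers.
- The arm moves only by the shell command python3 -m handwheel 'ROWS' [FORCE]. ROWS is JSON, a list of rows, each a list of 7 numbers: the turn, a rotation vector about the tool's x, y, z in degrees, then the shift along the tool's x, y, z in m, then the closure, from -1 (fully open) to 1 (shut), so that 0 is half open. In form: [[ax, ay, az, dx, dy, dz, fingers], ...]. A call has 1 to 20 rows; each row is the pose to reach, as a shift and turn from the pose commanded when the call began, along the tool's axes at that moment; what a row does not reach only later rows make up. A row lasts 1/8 s, in which the tool goes at most 62.5 mm and 10.7 degrees, less where a joint would pass 70% of its speed; a pose out of reach is approached as far as the arm can. A call with a gripper value outside its range is refused whole. The fingers move at their own pace and stop on an object; FORCE is the grip in N (left out, the last holds). Time passes only in rows, so rows that repeat a pose let the fingers close. It gives the time, the measured TCP pose, the force and the opening at its end, in the units of the state.
- bot.get_obs(): the state, without advancing time (a new reading comes with each control period).
- bot.camera(name): name is "scene" or "top"; returns a dict with "frame" (384x512x3 uint8, red, green, blue), "fx", "fy", "cx", "cy" (pixels), "R" (3x3) and "t" (3): a world point X has camera coordinates R X + t. Camera axes: x right, y down, z forward; pixel columns grow to the right and rows downward; lengths in m; the calibration is good to about 2 mm. A picture is of the moment at which its call begins. There is no depth.
- bot.job_done(): hands the job in, once; it reports no verdict.
Trained networks look in a picture, given as the dict that the camera call returned (one of the last four; its "shot" number tells which), for a name from the list of things; names that differ only in an ending like _2 or _b are one class to them, and where a whole thing is asked for, a point or a joint stands for the part that bears it (a point fixed in the world has none). Each returns a list of dicts, best first, with "conf" (0 to 1); they miss things now and then, are a little off and sometimes report something else, mostly with a low value. They report only what shows in the picture. A call takes as long as a camera call.
- bot.look_for(name, picture): "bbox" ([left, top, width, height] as shares, 0 to 1, of the picture: columns of its width, rows of its height, round what is visible of it).
- bot.tip_of(name, picture): "centre" ([column, row] as shares, 0 to 1, of the picture: columns of its width, rows of its height: a listed point, or the origin of a listed thing).
The state is a dict: "time": time; "q": joint angles; "qd": joint speeds; "joint_efforts": joint torques, N m; "ee_pos": TCP position; "tcp_rot": TCP orientation; "wrist_force": force on the tool from outside, world axes, zero at the start; "torque": the same for the moment, N m; "opening": finger opening in m.
Only numpy, scipy, OpenCV 4.12 (cv2) and the standard library are available. Lean on these libraries where they do the work, as an engineer would, in place of code of your own. Each camera call takes 0.05 s, during which the arm holds its last target.

## Task

Clear the glass of the rack reader first: put the stray vial in the vial tray and the loose tube closure in the closure dish. Then stand the rack of vials flat on the reader's glass and push it home into the corner, square and firmly against both metal stops, and finish while still holding it pressed against both of them so that it can be read. Leave the other things on the bench where they are.

Things in the scene. Friction and masses are not known exactly. Their poses are not given: they have to be found in the camera images.
- reader: The rack reader, fixed to the bench: a white housing 220 (along its x) by 260 (its y) by 70 mm high with a dark glass on top, flush with the housing's flat upper face. Origin: centre of its underside. It stands turned a little about the vertical; x points to its far side (away from the robot), y to the robot's left, z up. Its front and right edges are open; two low stops stand along the far and the left edge and meet at the far-left corner.
- bed (a point): Centre of the reader's flat upper face (the glass), 70 mm above the bench. Axes as the reader's. The glass is smooth (friction with the rack about 0.3), and so are the stops. The stray vial and closure stand on this face at the start.
- home (a point): Where rack_mid is when the rack is fully home: 23 mm above the glass, 25 mm from the far stop's inner face (towards the reader's -x) and 49 mm from the left stop's inner face (towards its -y). Axes as the reader's: the far stop lies to +x, the left stop to +y. The rack's x is then parallel to this x, its long side (y) lying along the far stop; either way round will do, as the rack is the same after a half turn.
- stop_far: Fixed aluminium bar along the far edge of the reader's top: 12 mm thick (x), 190 mm long (y), 14 mm high above the glass. Origin: centre of its underside, on the glass plane; axes as the reader's. Its inner, working face looks to -x, 6 mm from the origin.
- stop_left: Fixed aluminium bar along the left edge of the reader's top: 160 mm long (x), 12 mm thick (y), 14 mm high above the glass. Origin: centre of its underside, on the glass plane; axes as the reader's. Its inner, working face looks to -y, 6 mm from the origin.
- rack_mid (a point): The loose vial rack, a grey plastic block 50 mm (x) by 98 mm (y) by 46 mm high with smooth straight sides, holding 18 locked-in vials (3 by 6) whose white caps stand 10 mm above it (56 mm over all); 0.15 to 0.3 kg. This point: its centre, 23 mm above its underside; z up. It stands on the bench to the right of the reader. It can be gripped across the 50 mm; on the reader fingers that hold it there above 14 mm from its underside pass over the stops.
- rack: The same rack: origin at the centre of its underside, axes as rack_mid.
- vial_mid (a point): The stray capped vial, standing upright on the glass: a white tube 13 mm in diameter with a grey screw cap 13.6 mm in diameter, 48 mm tall over all, about 12 g. This point: on its axis, half-way up.
- vial: The same vial: origin at the centre of its foot, z along its axis towards the cap.
- closure_mid (a point): The loose tube closure (stopper cap) standing on the glass: a squat grey plastic cylinder 17 mm in diameter, 20 mm tall, slightly tapered at the top, about 10 g. This point: its centre, half-way up.
- closure: The same closure: origin at the centre of its underside.
- vial_tray_floor (a point): Centre of the inner floor (3 mm above the bench) of the vial tray: a fixed open rectangular steel tray, 100 (x) by 130 (y) mm outside, 22 mm high, walls 3 mm, on the left of the bench, with three vials of the same kind lying fast along its edges; the middle is free. The tray and the dish may stand either way round (one nearer the robot, one farther).
- closure_dish_floor (a point): Centre of the inner floor (4 mm above the bench) of the closure dish: a fixed round steel dish, 120 mm across the rim, 22 mm high, walls 3 mm, on the left of the bench, with five closures of the same kind standing fast close to its wall; the middle (70 mm across) is free.
- timer: A loose white bench timer, 62 x 66 x 18 mm, on the right in front of the robot. It is not part of the job and stays where it is. Origin: centre of its underside; z up.
- marker: A loose marker pen lying along its own y, 132 mm long, 13 mm thick, on the right. It is not part of the job and stays where it is. Origin: centre of its underside; z up.
- wash_bottle: A loose white wash bottle, 64 mm in diameter, 190 mm high with its spout, left of the tray and dish. It is not part of the job and stays where it is. Origin: centre of its underside; z up.
- tape: A loose roll of white label tape lying flat, 56 mm in diameter, 19 mm high, to the right of the rack. It is not part of the job and stays where it is. Origin: centre of its underside; z up.

How it is judged:
By the outcome, as a careful person would: the job done as asked, in the order asked, and still so for the second after the job is handed in, while the arm keeps its last pose, push and grip.
It also fails if it takes over 72 s, if anything falls off the work surface, if the arm or the gripper's body presses on something with over 40 N, if the wrist force passes 120 N, or if a joint passes its speed limit or range.

## Working session

There is one attempt and no reset: what is moved stays moved. The work goes in short steps, Python scripts to look and compute and a shell command to move; the robot and the scene stay as the last step left them, time stands still between calls to the robot, and variables do not carry over. Pictures are saved under pics/ and viewed, and the job is handed in when it is done.

```bash
mkdir -p pics; ls
python3 - <<'E'
from workcell import bot
import cv2
o=bot.get_obs();print(o)
for n in ("scene","top"):
    p=bot.camera(n)
    cv2.imwrite(f"pics/{n}0.png",cv2.resize(p["frame"][:,:,::-1],(800,600)))
    print(n,p["fx"],p["fy"],p["cx"],p["cy"],p["R"],p["t"],p["shot"])
    for k in ["reader","bed","home","stop_far","stop_left","rack_mid","rack","vial_mid","vial","closure_mid","closure","vial_tray_floor","closure_dish_floor"]:
        r=bot.tip_of(k,p); print(k,[(round(d["centre"][0]*512,1),round(d["centre"][1]*384,1),round(d["conf"],2)) for d in r[:3]])
E
```

```text
pics
{'time': 0.0, 'q': array([-7.57447186e+01,  5.01089775e+00,  1.00343961e+01,  9.50991148e+01,
       -1.55624212e-03,  9.00005741e+01]), 'qd': array([ 0.11302018,  0.03033104,  0.02862492, -0.03323748, -0.02202647,
        0.04005838]), 'joint_efforts': array([-2.22994968e-03, -5.20389998e+01,  4.64802969e+01,  1.63462147e-02,
       -1.50396418e-04,  1.07417614e-05]), 'ee_pos': array([ 0.1353768 , -0.53287089,  0.24958447]), 'tcp_rot': array([-88.82040343,  89.92436756, 105.43430489]), 'wrist_force': array([ 0.23869269, -0.3008984 , -0.17551977]), 'torque': array([ 0.00270303, -0.01560376, -0.00638442]), 'opening': 0.08531121255949435}
scene 480.90853292742605 480.90853292742605 248.11130557646266 202.09984142524837 [[ 0.6730708   0.73947287 -0.01247325]
 [ 0.46923498 -0.44001398 -0.76564106]
 [-0.57165919  0.50947775 -0.6431471 ]] [-0.35841023 -0.15796868  1.64835298] 1
reader [(248.5, 243.2, 0.62)]
bed [(247.1, 220.8, 0.79), (263.6, 225.8, 0.24)]
home [(283.6, 217.2, 0.58), (96.5, 325.2, 0.15)]
stop_far [(280.0, 235.5, 0.55), (148.1, 271.4, 0.51)]
stop_left [(281.7, 209.8, 0.
[... 460 characters left out ...]
08425864]
 [ 0.08402965 -0.0142353  -0.99636157]] [0.0072421  0.51460313 1.41408468] 2
reader [(264.2, 175.1, 0.66), (381.2, 231.7, 0.16)]
bed [(266.3, 172.6, 0.59), (344.6, 192.5, 0.56)]
home [(244.8, 148.2, 0.62)]
stop_far [(387.6, 187.8, 0.58), (282.7, 177.1, 0.57), (256.6, 140.3, 0.54)]
stop_left [(226.1, 169.3, 0.44), (116.6, 189.2, 0.31)]
rack_mid [(343.8, 196.0, 0.92), (225.5, 166.2, 0.61)]
rack [(345.0, 193.1, 0.9)]
vial_mid [(244.3, 149.7, 0.69), (254.5, 160.7, 0.61)]
vial [(341.5, 196.9, 0.34)]
closure_mid [(282.5, 181.2, 0.45)]
closure [(284.5, 181.3, 0.49)]
vial_tray_floor [(165.6, 165.6, 0.78)]
closure_dish_floor [(163.7, 214.4, 0.92), (265.1, 172.9, 0.49), (224.6, 167.4, 0.39)]
```

View pics/scene0.png

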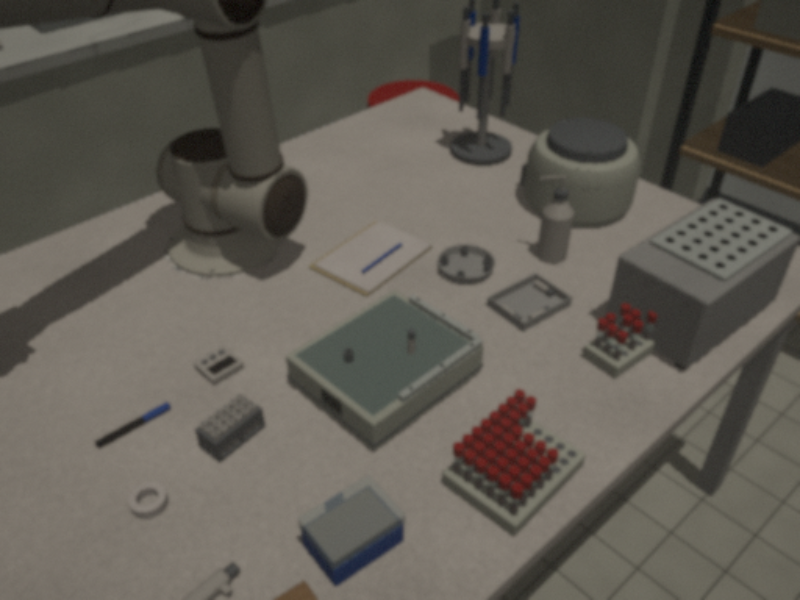

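View pics/top0.png

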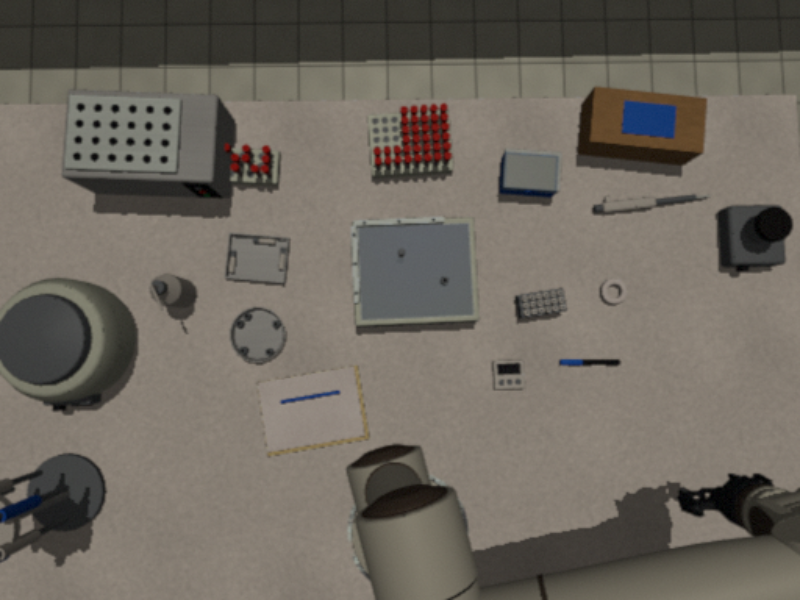

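The scene view (800x600) shows the vial at about (411,340) and the closure at (349,356) on the glass, with the rack at (230,427). The top view shows the reader at (415,272), stops on its top and left edges, the rack at (541,303), the tray at (258,259) and the dish at (259,335). Next I'll measure and enlarge.

```bash
cat > h.py <<'E'
import numpy as np, cv2
from workcell import bot
def onplane(p,uv,z):
    R=np.array(p["R"]);t=np.array(p["t"])
    d=R.T@np.array([(uv[0]-p["cx"])/p["fx"],(uv[1]-p["cy"])/p["fy"],1]); c=-R.T@t
    return c+d*(z-c[2])/d[2]
def proj(p,X):
    c=np.array(p["R"])@np.array(X)+np.array(p["t"]);return np.array([c[0]/c[2]*p["fx"]+p["cx"],c[1]/c[2]*p["fy"]+p["cy"]])
def crop(p,c0,r0,c1,r1,s,name):
    cv2.imwrite("pics/"+name,cv2.resize(cv2.convertScaleAbs(p["frame"][r0:r1,c0:c1,::-1],alpha=1.4),None,fx=s,fy=s,interpolation=cv2.INTER_CUBIC))
E
python3 - <<'E'
from h import *
Z=dict(bed=.07,home=.093,rack_mid=.023,rack=0,vial_mid=.094,vial=.07,closure_mid=.08,closure=.07,vial_tray_floor=.003,closure_dish_floor=.004,stop_far=.07,stop_left=.07)
for n in ("scene","top"):
    p=bot.camera(n)
    for k,z in Z.items():
        print(n,k,[(np.round(onplane(p,(d["centre"][0]*512,d["centre"][1]*384),z)[:2],4),round(d["conf"],2)) for d in bot.tip_of(k,p)[:2]])
    if n=="top":
        crop(p,215,130,315,215,8,"reader_top.png"); crop(p,315,165,405,245,8,"rack_top.png"); crop(p,135,140,195,240,6,"tray_top.png")
    else: crop(p,170,180,320,290,5,"reader_sc.png"); crop(p,115,245,180,300,8,"rack_sc.png")
E
```

```text
scene bed [(array([ 0.4089, -0.4278]), 0.74), (array([ 0.5539, -0.0209]), 0.61)]
scene home [(array([0.6143, 0.0552]), 0.9), (array([ 0.548 , -0.0954]), 0.55)]
scene rack_mid [(array([ 0.4765, -0.2935]), 0.63), (array([ 0.5338, -0.4621]), 0.33)]
scene rack [(array([ 0.4723, -0.2888]), 0.57)]
scene vial_mid [(array([0.5866, 0.0096]), 0.64), (array([0.5948, 0.0728]), 0.29)]
scene vial [(array([0.583 , 0.0049]), 0.39)]
scene closure_mid [(array([ 0.5209, -0.075 ]), 0.55), (array([0.5839, 0.0818]), 0.27)]
scene closure [(array([ 0.5287, -0.0808]), 0.53)]
scene vial_tray_floor [(array([0.5991, 0.3135]), 0.6), (array([0.4113, 0.3135]), 0.51)]
scene closure_dish_floor [(array([0.4222, 0.3029]), 0.94), (array([0.4965, 0.0362]), 0.31)]
scene stop_far [(array([0.6575, 0.0068]), 0.92)]
scene stop_left [(array([0.5653, 0.0957]), 0.73), (array([0.6449, 0.2461]), 0.53)]
top bed [(array([ 0.5509, -0.0307]), 0.76), (array([ 0.6496, -0.006 ]), 0.49)]
top home [(array([0.6222, 0.0408]), 0.77)]
top rack_mid [(array([ 0.4852, -0.2861]), 0.6)]
top rack [(array([ 0.5278, -0.0932]), 0.74), (array([ 0.4913, -0.2976]), 0.65)]
top vial_mid [(array([0.5907, 0.0142]), 0.37)]
top vial [(array([0.5968, 0.0055]), 0.56)]
top closure_mid [(array([ 0.5359, -0.0823]), 0.52)]
top closure [(array([ 0.5266, -0.0914]), 0.45)]
top vial_tray_floor [(array([0.5898, 0.3223]), 0.75), (array([ 0.4908, -0.2999]), 0.71)]
top closure_dish_floor [(array([0.4259, 0.3236]), 0.81), (array([0.5998, 0.312 ]), 0.45)]
top stop_far [(array([ 0.6573, -0.0031]), 0.6)]
top stop_left [(array([ 0.5558, -0.0325]), 0.7), (array([0.5742, 0.1038]), 0.61)]
```

View pics/reader_top.png

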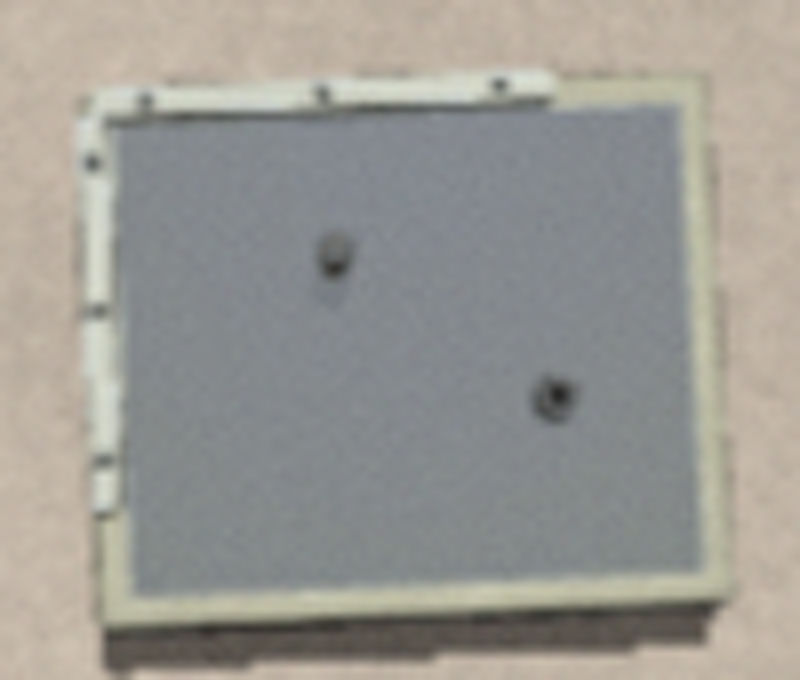

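View pics/reader_sc.png

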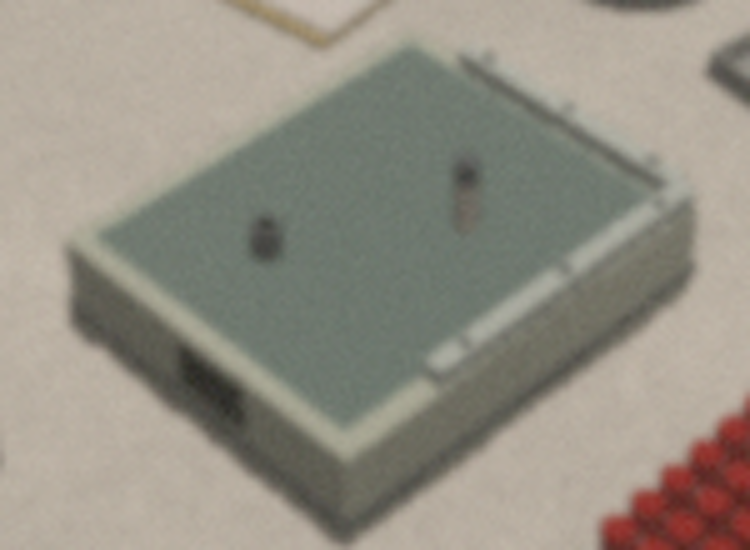

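View pics/rack_top.png

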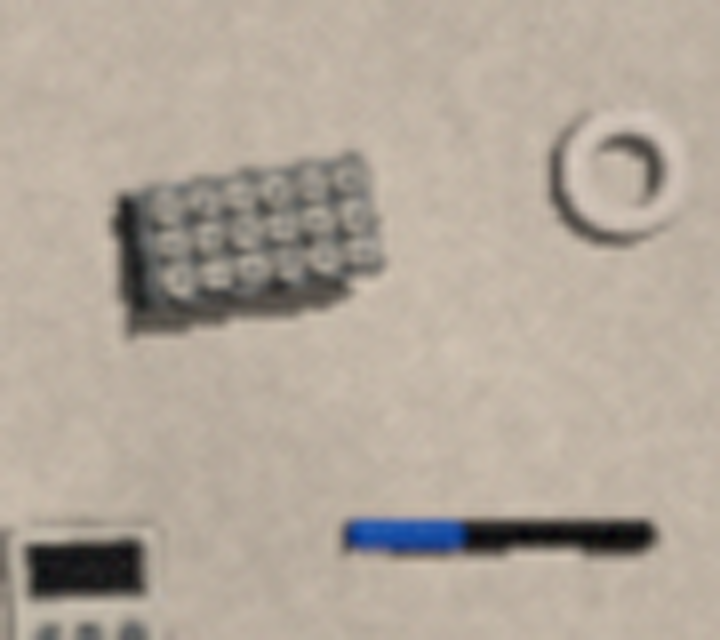

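View pics/tray_top.png

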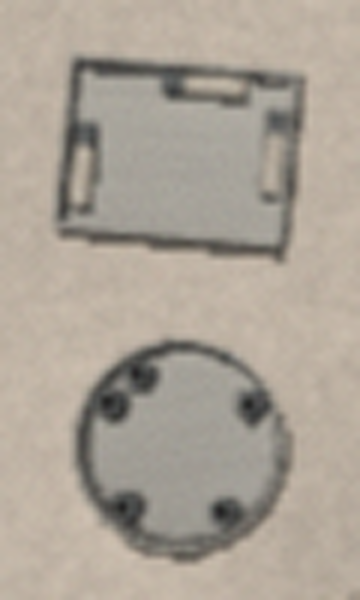

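View pics/rack_sc.png

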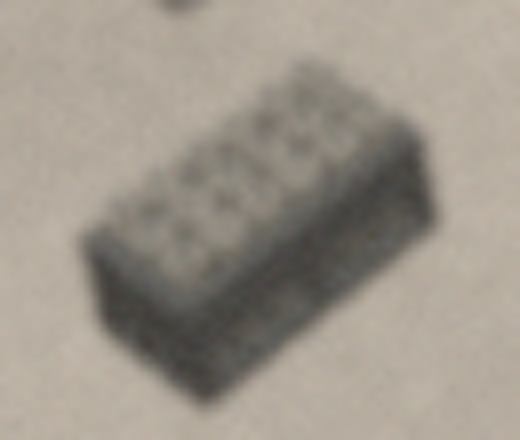

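The crops show the vial cap at (335,245) and the closure at (557,395) in the reader crop. The rack is yawed about 8°. I'll compute poses from hand-picked features.

Run:
```python
from h import *
P={n:bot.camera(n) for n in("scene","top")}
T=P["top"];S=P["scene"]
ft=lambda U,V,c,r,s:((U+.5)/s+c-.5,(V+.5)/s+r-.5)
rt=lambda U,V,z:onplane(T,ft(U,V,215,130,8),z)[:2]
rs=lambda U,V,z:onplane(S,ft(U,V,170,180,5),z)[:2]
ra=lambda U,V,z:onplane(T,ft(U,V,315,165,8),z)[:2]
C=[rt(103,622,.07),rt(728,600,.07),rt(705,72,.07),rt(85,95,.078)]
Cs=[rs(415,38,.07),rs(72,243,.07),rs(345,455,.07),rs(692,197,.075)]
for c in (C,Cs):
    c=np.array(c);print(np.round(c,4).tolist(),c.mean(0), [np.degrees(np.arctan2(*(b-a)[::-1])) for a,b in zip(c,np.roll(c,-1,0))],[np.linalg.norm(a-b) for a,b in zip(c,np.roll(c,-1,0))])
print("stop lines top: far",rt(110,120,.07),rt(550,103,.07),"left",rt(110,130,.07),rt(126,510,.07))
print("stop scene far",rs(425,362,.084),rs(665,205,.084),"left",rs(470,60,.07),rs(655,187,.07))
print("vial",rt(335,245,.114),rs(467,165,.112),rs(467,232,.073))
print("clos",rt(557,395,.09),rs(265,240,.08))
G=np.array([ra(166,205,.056),ra(350,178,.056),ra(362,252,.056),ra(178,280,.056)]);print("rack",G,G.mean(0),np.degrees(np.arctan2(*(G[0]-G[1])[::-1]))-90,np.degrees(np.arctan2(*(G[3]-G[2])[::-1]))-90)
sc=lambda U,V,z:onplane(S,ft(U,V,115,245,8),z)[:2]
print("rack sc bottoms",sc(205,408,0),sc(432,225,0),sc(110,325,0))
tr=lambda U,V,z:onplane(T,ft(U,V,135,140,6),z)[:2]
q=np.array([tr(76,60,.022),tr(303,75,.022),tr(285,258,.01),tr(62,235,.022)]);print("tray",q,q.mean(0)); print("dish",tr(184,450,.012))
```

```text
[[0.4435, 0.0999], [0.4481, -0.1544], [0.666, -0.1507], [0.6587, 0.1043]] [ 0.55407823 -0.02520938] [np.float64(-88.95878429136995), np.float64(0.9577460341277556), np.float64(91.64146512739241), np.float64(-178.82102781114162)] [np.float64(0.25431079217924574), np.float64(0.21787253817141605), np.float64(0.2551596008494077), np.float64(0.21519984202370768)]
[[0.4482, 0.0955], [0.4526, -0.1543], [0.6618, -0.1473], [0.6543, 0.106]] [ 0.55423772 -0.02503299] [np.float64(-89.00473426038894), np.float64(1.923550767824834), np.float64(91.70526616930502), np.float64(-177.0807457840809)] [np.float64(0.2498379560983406), np.float64(0.20935626997068774), np.float64(0.25339205905026324), np.float64(0.20630518367163997)]
stop lines top: far [0.64965545 0.09468193] [ 0.65400373 -0.08645348] left [0.64549755 0.09473007] [0.48891847 0.09003505]
stop scene far [ 0.65278965 -0.08659465] [0.65516657 0.0831568 ] left [0.48482326 0.10465938] [0.63178371 0.10181003]
vial [0.58995072 0.00360763] [0.58406256 0.00712588] [0.59074481 0.00114853]
clos [ 0.53110191 -0.08507316] [ 0.52881768 -0.08506155]
rack [[ 0.49446762 -0.25576012]
 [ 0.50439478 -0.33234936]
 [ 0.47369295 -0.33616906]
 [ 0.46341336 -0.25969837]] [ 0.48399218 -0.29599423] 7.385253152703072 7.656100654278276
rack sc bottoms [ 0.50965179 -0.33866626] [ 0.49580518 -0.24410189] [ 0.46098939 -0.34261868]
tray [[0.64545867 0.37209058]
 [0.6349293  0.24413389]
 [0.5323156  0.25651829]
 [0.54617676 0.3794888 ]] [0.58972008 0.31305789]
dish [0.42466154 0.31308584]
```

```bash
cat >> h.py <<'E'
from scipy.spatial.transform import Rotation as Ro
def goto(x,y,z,jaw,o=None):
    "turn (rotvec, tool) and shift (tool) from measured pose; jaw=world yaw of tool y, tool x down"
    o=o or bot.get_obs()
    R0=Ro.from_euler('xyz',o["tcp_rot"],degrees=True)
    best=None
    for j in (jaw,jaw+180):
        a=np.radians(j); yv=np.array([np.cos(a),np.sin(a),0]); xv=np.array([0,0,-1.]); zv=np.cross(xv,yv)
        d=(R0.inv()*Ro.from_matrix(np.c_[xv,yv,zv])).as_rotvec(degrees=True)
        if best is None or np.linalg.norm(d)<np.linalg.norm(best): best=d
    s=R0.inv().apply(np.array([x,y,z])-o["ee_pos"])
    M=R0.as_matrix()
    print("turn",np.round(best,1),"shift",np.round(s,4),"jaw now",np.round(np.degrees(np.arctan2(M[1,1],M[0,1])),1),"q",np.round(o["q"],0))
E
python3 - <<'E'
from h import *
for j in (1.5,91.5): goto(.589,.004,.16,j)
E
```

```text
turn [-77.2   0.   -0. ] shift [ 0.0903 -0.4089 -0.5719] jaw now -75.7 q [-76.   5.  10.  95.   0.  90.]
turn [12.8 -0.  -0. ] shift [ 0.0903 -0.4089 -0.5719] jaw now -75.7 q [-76.   5.  10.  95.   0.  90.]
```

```bash
python3 -m handwheel '[[1,0,0,0.005,-0.029,-0.041,-1],[2,0,0,0.01,-0.058,-0.082,-1],[3,0,0,0.015,-0.088,-0.122,-1],[4,0,0,0.02,-0.117,-0.163,-1],[5,0,0,0.025,-0.146,-0.204,-1],[6,0,0,0.03,-0.175,-0.245,-0.6],[7,0,0,0.035,-0.204,-0.286,-0.5],[8,0,0,0.04,-0.234,-0.327,-0.4],[9,0,0,0.045,-0.263,-0.368,-0.3],[10,0,0,0.05,-0.292,-0.408,-0.3],[11,0,0,0.055,-0.321,-0.449,-0.3],[12,0,0,0.06,-0.351,-0.490,-0.3],[12.4,0,0,0.065,-0.380,-0.531,-0.3],[12.8,0,0,0.07,-0.409,-0.572,-0.3],[12.8,0,0,0.08,-0.409,-0.572,-0.3],[12.8,0,0,0.08,-0.409,-0.572,-0.3],[12.8,0,0,0.08,-0.409,-0.572,-0.3],[12.8,0,0,0.08,-0.409,-0.572,-0.3]]' 25
python3 - <<'E'
from h import *
goto(.589,.004,.095,-88.5)
p=bot.camera("scene");crop(p,190,110,330,240,5,"s1.png")
p=bot.camera("top");crop(p,215,110,315,215,7,"t1.png")
E
```

```text
time: 5.05
ee_pos: [0.5889, 0.0034, 0.1711]
tcp_rot: [178.4, 89.9, -0.2]
wrist_force: [0.3, -0.2, 0.1]
opening: 0.0553
turn [-0.1 -0.1 -0. ] shift [ 0.0761 -0.0006 -0.    ] jaw now -88.6 q [  0.   9.   6.  87.  -0. 179.]
```

View pics/s1.png

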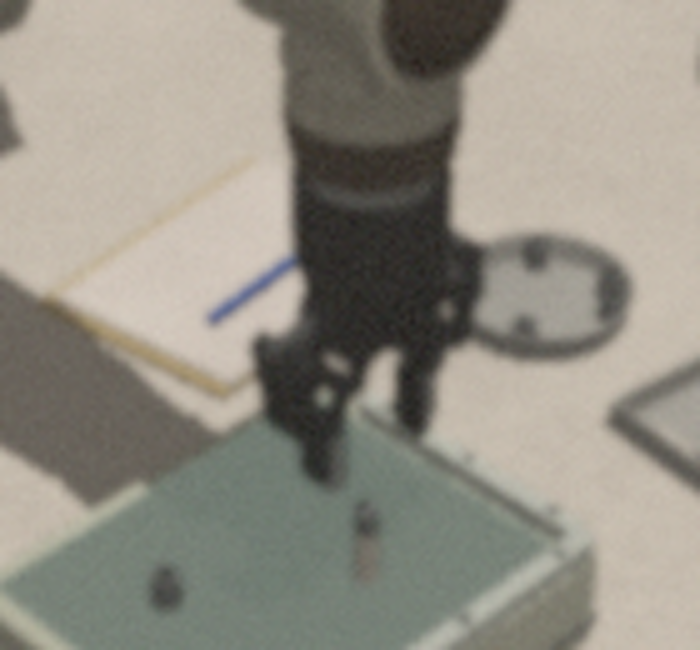

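View pics/t1.png

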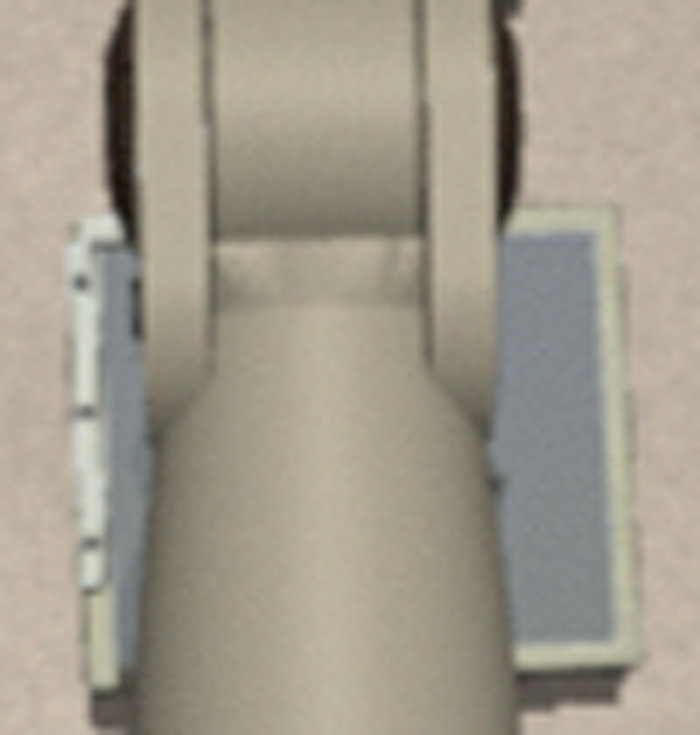

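The scene crop shows the fingers above and straddling the vial, whose cap is at crop (367,512). The top view is blocked by the arm. I'll check the projection, then descend.

```bash
python3 - <<'E'
from h import *
p=bot.camera("scene")
for X in [(.589,.0034,.112),(.587,.005,.112),(.589,.0034,.07)]:
    print((proj(p,X)-[189.6,109.6])*5)
E
python3 -m handwheel '[[0,0,0,0.02,0,0,-0.3],[0,0,0,0.04,0,0,-0.3],[0,0,0,0.06,0,0,-0.3],[0,0,0,0.076,0,0,-0.3],[0,0,0,0.076,0,0,-0.3],[0,0,0,0.076,0,0,-0.3]]'
python3 - <<'E'
from h import *
p=bot.camera("scene");crop(p,190,110,330,240,5,"s2.png")
E
```

```text
[368.38347217 522.86311377]
[367.94881564 519.59145638]
[367.76174872 582.54039551]
time: 5.95
ee_pos: [0.5894, 0.0042, 0.0951]
tcp_rot: [177.9, 89.9, -0.6]
wrist_force: [0.2, 0.7, -0.1]
opening: 0.0554
```

View pics/s2.png

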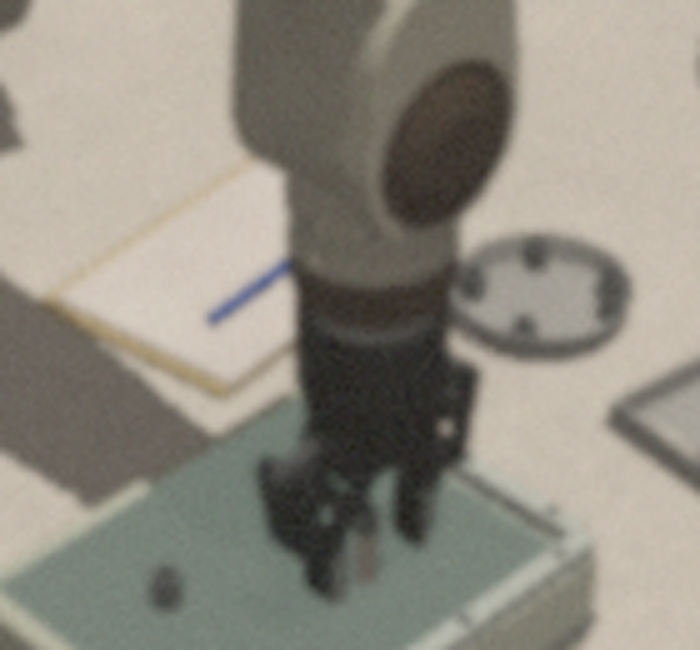

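The vial stands between the fingers. Next I close on it and lift.

```bash
python3 -m handwheel '[[0,0,0,0,0,0,0],[0,0,0,0,0,0,0.3],[0,0,0,0,0,0,1],[0,0,0,0,0,0,1],[0,0,0,0,0,0,1],[0,0,0,0,0,0,1],[0,0,0,-0.02,0,0,1],[0,0,0,-0.05,0,0,1],[0,0,0,-0.08,0,0,1],[0,0,0,-0.08,0,0,1]]' 25
python3 - <<'E'
from h import *
p=bot.camera("scene");crop(p,190,100,330,230,5,"s3.png")
goto(.5895,.313,.16,-88.5)
goto(.5895,.313,.16,-95+0)
E
```

```text
time: 7.25
ee_pos: [0.5901, 0.0041, 0.1767]
tcp_rot: [178.1, 89.8, -0.4]
wrist_force: [-0.0, -0.1, 0.1]
opening: 0.0122
turn [-0.  -0.1 -0. ] shift [ 0.0148 -0.3088 -0.0078] jaw now -88.5 q [  0.   9.   7.  87.  -0. 179.]
turn [ 6.5 -0.1 -0. ] shift [ 0.0148 -0.3088 -0.0078] jaw now -88.5 q [  0.   9.   7.  87.  -0. 179.]
```

View pics/s3.png

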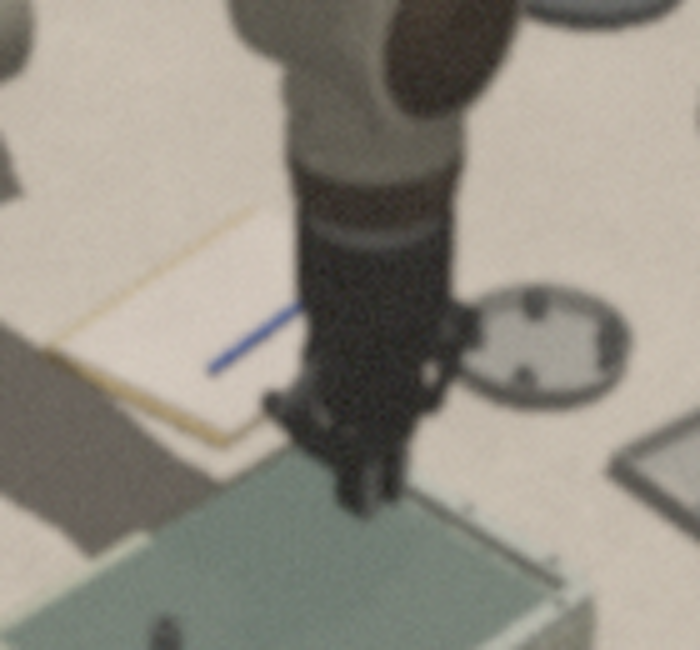

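Opening is 12.2 mm and the closeup shows the vial held. Next: to the tray.

```bash
python3 -m handwheel '[[-6,0,0,0,-0.03,0,1],[-12,0,0,0,-0.07,0,1],[-18,0,0,0,-0.11,0,1],[-24,0,0,0.005,-0.15,-0.002,1],[-30,0,0,0.01,-0.19,-0.002,1],[-36,0,0,0.015,-0.23,-0.002,1],[-42,0,0,0.02,-0.265,0,1],[-48,0,0,0.02,-0.29,0,1],[-48,0,0,0.02,-0.308,0,1],[-48,0,0,0.02,-0.308,0,1],[-48,0,0,0.02,-0.308,0,1],[-48,0,0,0.02,-0.308,0,1]]'
python3 - <<'E'
from h import *
p=bot.camera("scene");crop(p,260,80,400,210,5,"s4.png")
goto(.584,.313,.030,-40)
E
```

```text
time: 8.8
ee_pos: [0.5815, 0.3112, 0.1544]
tcp_rot: [110.3, 90.0, -20.3]
wrist_force: [0.3, -0.0, 0.0]
opening: 0.0126
turn [-0.6 -0.  -0. ] shift [ 0.1245  0.0007 -0.0029] jaw now -40.6 q [ 28.  19.  16.  87.  -0. 159.]
```

View pics/s4.png

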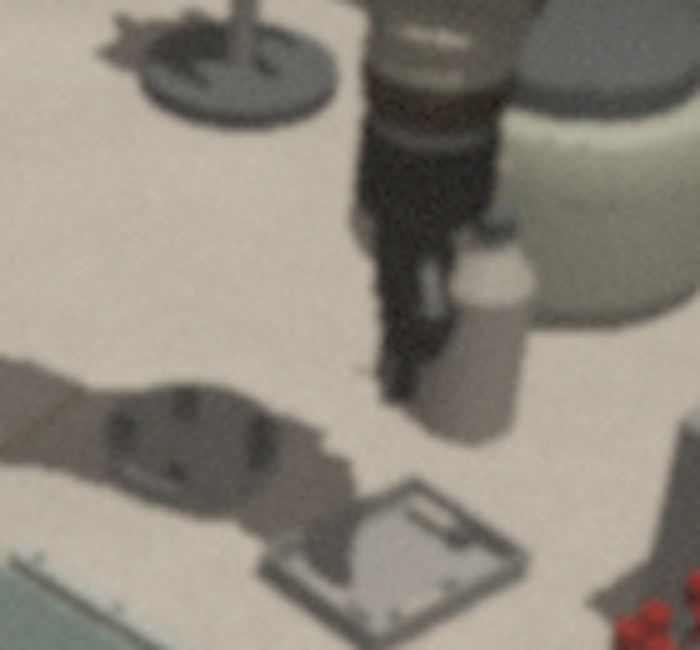

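```bash
python3 -m handwheel '[[0,0,0,0.03,0,-0.001,1],[0,0,0,0.07,0,-0.002,1],[0,0,0,0.105,0,-0.003,1],[0,0,0,0.12,0,-0.003,1],[0,0,0,0.1245,0,-0.003,1],[0,0,0,0.1245,0,-0.003,1],[0,0,0,0.1245,0,-0.003,1]]'
python3 - <<'E'
from h import *
p=bot.camera("scene");crop(p,260,80,400,210,5,"s5.png")
E
```

```text
time: 9.72
ee_pos: [0.5839, 0.3147, 0.0314]
tcp_rot: [159.1, 89.9, 28.5]
wrist_force: [0.5, 0.1, -0.5]
opening: 0.013
```

View pics/s5.png

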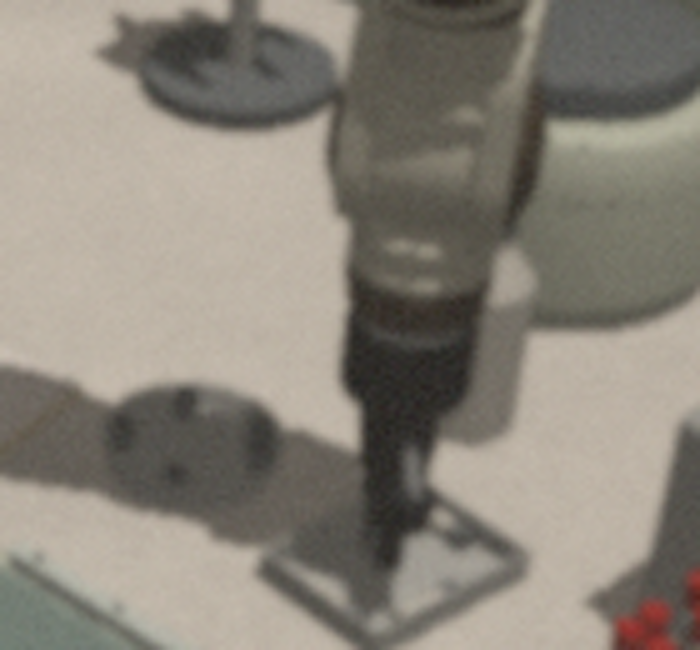

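The gripper is centred in the tray. I'll lower 3 mm, release and rise.

```bash
python3 -m handwheel '[[0,0,0,0.002,0,0,1],[0,0,0,0.003,0,0,1],[0,0,0,0.003,0,0,0.6],[0,0,0,0.003,0,0,0.5],[0,0,0,0.003,0,0,0.4],[0,0,0,0.003,0,0,0.4],[0,0,0,-0.03,0,0,0.4],[0,0,0,-0.08,0,0,0.2],[0,0,0,-0.13,0,0,0]]'
python3 - <<'E'
from h import *
p=bot.camera("scene");crop(p,260,80,400,210,5,"s6.png")
goto(.530,-.085,.16,-88.5+90)
goto(.530,-.085,.16,-88.5+110)
E
```

```text
time: 10.9
ee_pos: [0.583, 0.3142, 0.1611]
tcp_rot: [-16.8, 90.0, -147.4]
wrist_force: [0.4, 1.5, 0.3]
opening: 0.0429
turn [-42.   -0.4  -0.3] shift [0.0071 0.2186 0.3396] jaw now -40.5 q [ 28.  20.  18.  88.  -0. 159.]
turn [-62.   -0.3  -0.4] shift [0.0071 0.2186 0.3396] jaw now -40.5 q [ 28.  20.  18.  88.  -0. 159.]
```

View pics/s6.png

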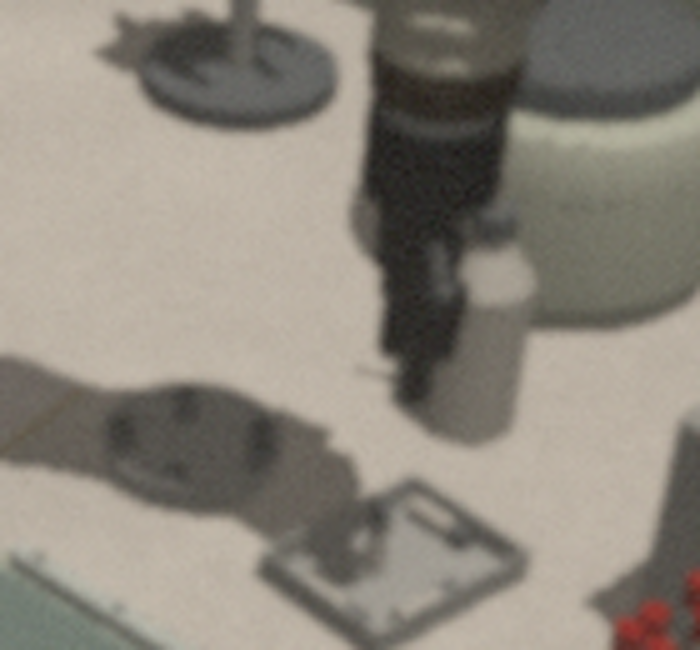

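The vial stands in the tray (crop (372,530)). Now the closure.

```bash
python3 -m handwheel '[[-6,0,0,0,0.03,0.045,0],[-12,0,0,0,0.06,0.09,0],[-18,0,0,0,0.09,0.135,0],[-24,0,0,0,0.12,0.18,0],[-30,0,0,0,0.145,0.225,-0.2],[-36,0,0,0,0.17,0.27,-0.2],[-42,0,0,0.007,0.195,0.31,-0.2],[-42,0,0,0.007,0.2186,0.34,-0.2],[-42,0,0,0.007,0.2186,0.34,-0.2],[-42,0,0,0.007,0.2186,0.34,-0.2],[-42,0,0,0.007,0.2186,0.34,-0.2]]'
python3 - <<'E'
from h import *
p=bot.camera("scene");crop(p,160,110,300,240,5,"s7.png")
print(*[(proj(p,(.53,-.085,z))-[159.6,109.6])*5 for z in (.07,.09)])
goto(.530,-.085,.092,1.5)
E
```

```text
time: 12.32
ee_pos: [0.5285, -0.0852, 0.1528]
tcp_rot: [155.8, 90.0, 67.3]
wrist_force: [-0.9, 0.3, -0.1]
opening: 0.0512
[317.43508872 605.06800873] [315.65940473 576.94800693]
turn [ 0. -0. -0.] shift [ 0.0608  0.0015 -0.0002] jaw now 1.5 q [-9.  2. -4. 84.  0. 79.]
```

View pics/s7.png

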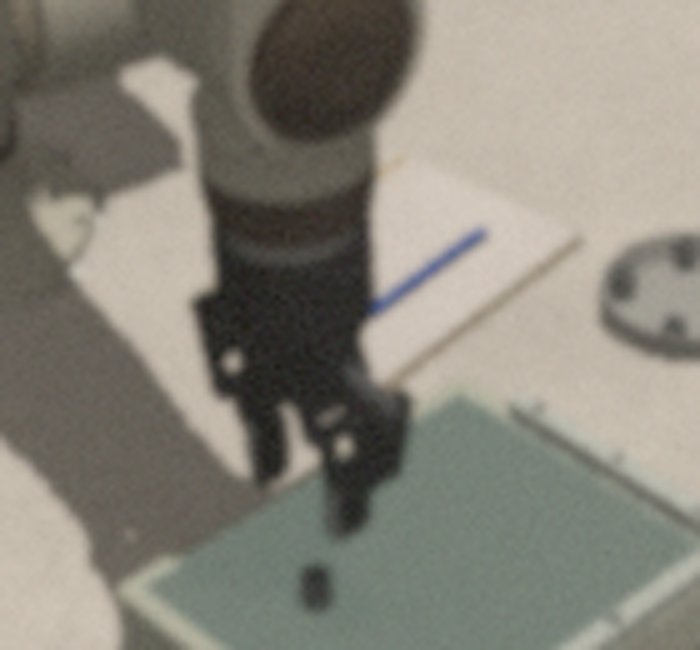

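The projection agrees with the closure at crop (316,588). I'll descend and close.

```bash
python3 -m handwheel '[[0,0,0,0.02,0.0005,0,-0.2],[0,0,0,0.04,0.001,0,-0.2],[0,0,0,0.055,0.001,0,-0.2],[0,0,0,0.0605,0.001,0,-0.2],[0,0,0,0.0605,0.001,0,-0.2],[0,0,0,0.0605,0.001,0,0.2],[0,0,0,0.0605,0.001,0,1],[0,0,0,0.0605,0.001,0,1],[0,0,0,0.0605,0.001,0,1],[0,0,0,0.0605,0.001,0,1]]' 25
python3 - <<'E'
from h import *
p=bot.camera("scene");crop(p,160,110,300,240,5,"s8.png")
E
python3 -m handwheel '[[0,0,0,-0.02,0,0,1],[0,0,0,-0.06,0,0,1],[0,0,0,-0.06,0,0,1]]'
python3 - <<'E'
from h import *
p=bot.camera("scene");crop(p,160,110,300,240,5,"s9.png")
goto(.4245,.313,.10,-40)
goto(.4245,.313,.10,30)
E
```

```text
time: 13.62
ee_pos: [0.5297, -0.0861, 0.093]
tcp_rot: [78.5, 89.9, -10.1]
wrist_force: [0.0, 0.3, 6.2]
opening: 0.0152
time: 14.05
ee_pos: [0.5306, -0.0863, 0.1552]
tcp_rot: [79.3, 89.7, -9.2]
wrist_force: [-0.0, -0.3, -0.4]
opening: 0.0153
turn [41.5 -0.  -0.1] shift [ 0.0529 -0.0954 -0.4018] jaw now 1.5 q [-9.  2. -4. 84. -0. 79.]
turn [-28.5   0.1  -0.1] shift [ 0.0529 -0.0954 -0.4018] jaw now 1.5 q [-9.  2. -4. 84. -0. 79.]
```

View pics/s8.png

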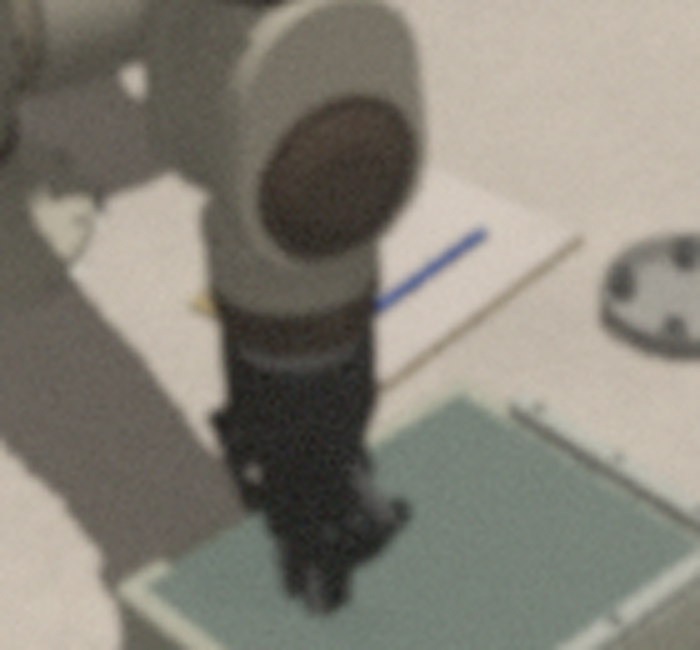

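View pics/s9.png

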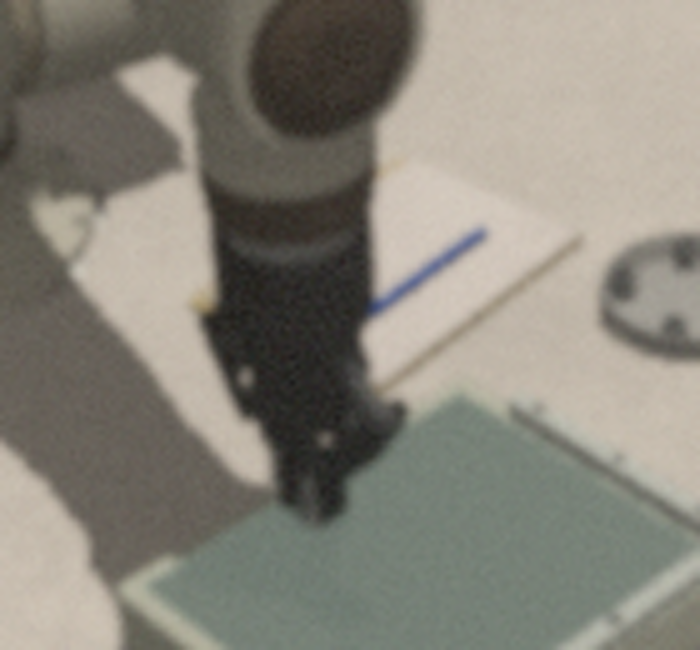

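The closure is held (15 mm at its tapered top) and the glass is clear. Now to the dish, jaws along about 80° yaw, which passes between its fixed closures.

```bash
python3 -m handwheel '[[-8,0,0,0,-0.008,-0.04,1],[-16,0,0,0,-0.017,-0.08,1],[-24,0,0,0,-0.026,-0.12,1],[-32,0,0,0,-0.036,-0.16,1],[-40,0,0,0,-0.046,-0.2,1],[-48,0,0,0,-0.056,-0.24,1],[-56,0,0,0,-0.066,-0.28,1],[-64,0,0,0,-0.076,-0.32,1],[-71,0,0,0.01,-0.086,-0.36,1],[-78.5,0,0,0.03,-0.0954,-0.4,1],[-78.5,0,0,0.06,-0.0954,-0.4018,1],[-78.5,0,0,0.06,-0.0954,-0.4018,1],[-78.5,0,0,0.06,-0.0954,-0.4018,1]]'
python3 - <<'E'
from h import *
p=bot.camera("scene");crop(p,240,80,380,210,5,"s10.png")
goto(.4245,.313,.0285,80)
E
```

```text
time: 15.72
ee_pos: [0.4239, 0.3128, 0.0927]
tcp_rot: [-129.2, 90.0, -139.3]
wrist_force: [-0.4, 1.1, 0.9]
opening: 0.0154
turn [-0.1  0.  -0. ] shift [0.0647 0.     0.0002] jaw now 79.9 q [ 36.   2. -11.  78.  -0.  47.]
```

View pics/s10.png

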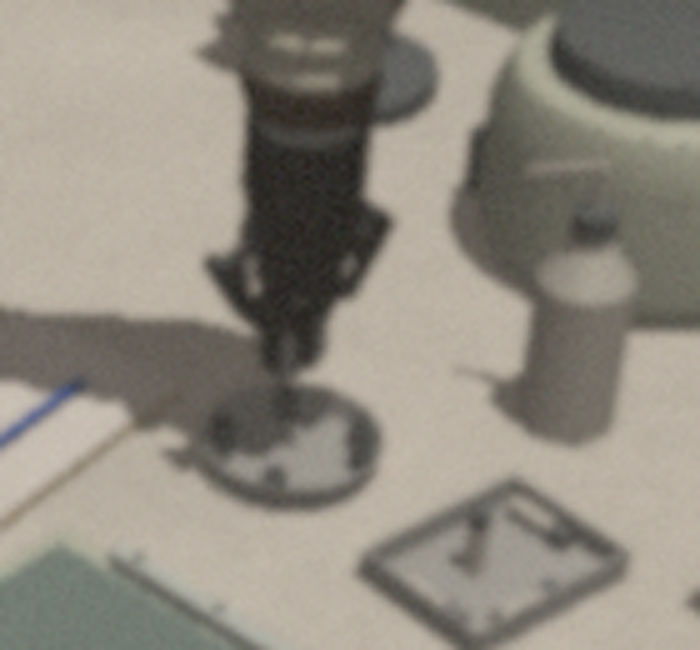

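The closure hangs over the dish and the vial stands in the tray. I'll lower and release.

```bash
python3 -m handwheel '[[0,0,0,0.025,0,0,1],[0,0,0,0.05,0,0,1],[0,0,0,0.062,0,0,1],[0,0,0,0.065,0,0,1],[0,0,0,0.065,0,0,1],[0,0,0,0.065,0,0,1]]'; python3 -m handwheel '[[0,0,0,0,0,0,0.55],[0,0,0,0,0,0,0.4],[0,0,0,0,0,0,0.32],[0,0,0,0,0,0,0.32],[0,0,0,-0.03,0,0,0.32],[0,0,0,-0.07,0,0,0.3],[0,0,0,-0.12,0,0,0.3],[0,0,0,-0.15,0,0,0.3],[0,0,0,-0.15,0,0,0.3]]'
python3 - <<'E'
from h import *
p=bot.camera("scene");crop(p,240,80,380,210,5,"s11.png")
goto(.482,-.2955,.17,7.8)
E
```

```text
time: 16.52
ee_pos: [0.4242, 0.3135, 0.0283]
tcp_rot: [46.9, 89.9, 36.9]
wrist_force: [-0.4, -0.2, 0.1]
opening: 0.0153
time: 17.65
ee_pos: [0.4246, 0.3138, 0.1799]
tcp_rot: [46.9, 89.7, 36.9]
wrist_force: [-0.5, -0.0, 0.4]
opening: 0.0301
turn [72.2  0.  -0.1] shift [ 0.0074 -0.5895  0.1632] jaw now 80.0 q [36.  1. -2. 87.  0. 47.]
```

View pics/s11.png

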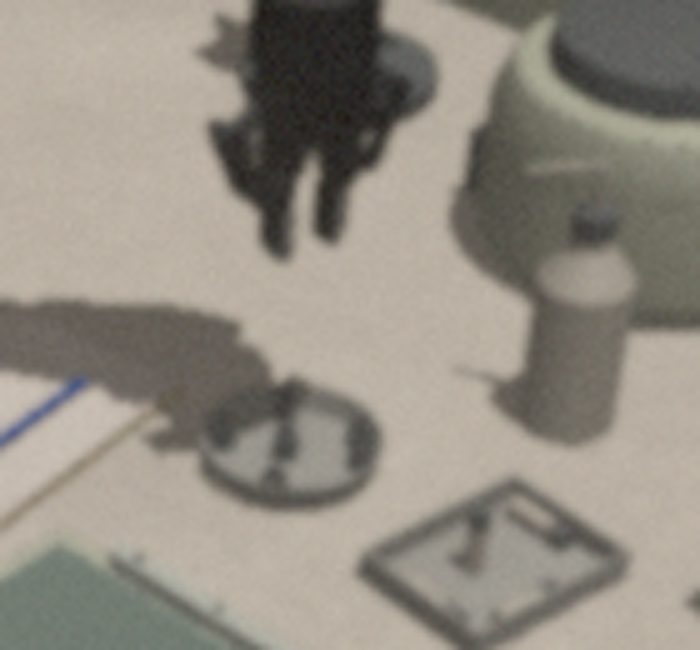

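The closure stands in the middle of the dish (crop (288,440)). Now to the rack.

```bash
python3 -m handwheel '[[5,0,0,0,-0.04,0.011,0],[10,0,0,0,-0.08,0.022,0],[16,0,0,0,-0.12,0.033,0],[22,0,0,0,-0.165,0.045,0],[28,0,0,0,-0.21,0.058,0],[34,0,0,0,-0.255,0.07,-0.3],[40,0,0,0,-0.30,0.083,-0.5],[46,0,0,0,-0.345,0.096,-0.6],[52,0,0,0,-0.39,0.108,-0.7],[58,0,0,0,-0.435,0.12,-0.7],[64,0,0,0,-0.48,0.133,-0.7],[70,0,0,0,-0.525,0.146,-0.7],[72.2,0,0,0.007,-0.565,0.157,-0.7],[72.2,0,0,0.007,-0.5895,0.163,-0.7],[72.2,0,0,0.007,-0.5895,0.163,-0.7],[72.2,0,0,0.007,-0.5895,0.163,-0.7],[72.2,0,0,0.007,-0.5895,0.163,-0.7]]'
python3 - <<'E'
from h import *
p=bot.camera("scene");crop(p,80,150,220,310,4,"s12.png")
goto(.482,-.2955,.040,7.8)
for z in(0,.046):
  a=np.radians(7.8);c,s=np.cos(a),np.sin(a)
  print([np.round((proj(p,(.482+c*u-s*v,-.2955+s*u+c*v,z))-[79.6,149.6])*4).tolist() for u,v in((.025,.049),(.025,-.049),(-.025,-.049),(-.025,.049))])
E
```

```text
time: 19.82
ee_pos: [0.4816, -0.2947, 0.1706]
tcp_rot: [82.8, 90.0, 0.7]
wrist_force: [-1.0, -0.1, -0.3]
opening: 0.0725
turn [ 0.  0. -0.] shift [0.1306 0.0002 0.0008] jaw now 7.8 q [-31.   6.   2.  86.   0.  51.]
[[360.0, 496.0], [243.0, 589.0], [191.0, 549.0], [308.0, 459.0]]
[[352.0, 447.0], [231.0, 540.0], [178.0, 500.0], [299.0, 410.0]]
```

View pics/s12.png

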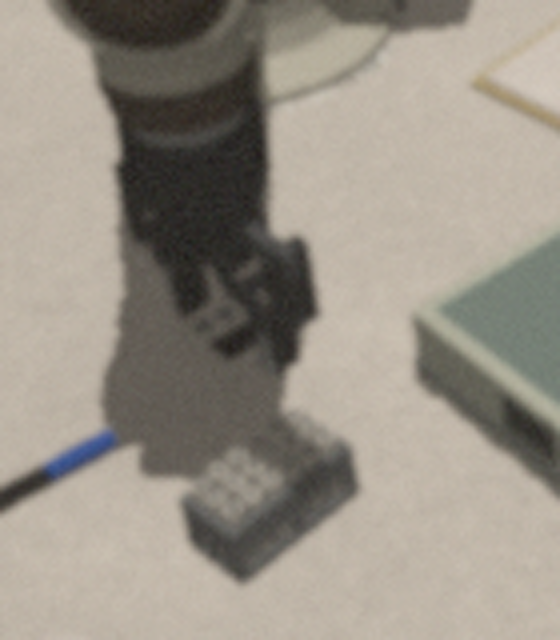

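The rack's bottom corners are within about 4 mm of my projection. Descend and grip.

```bash
python3 -m handwheel '[[0,0,0,0.03,0.0,0,-0.7],[0,0,0,0.07,0,0,-0.7],[0,0,0,0.105,0,0,-0.7],[0,0,0,0.125,0,0,-0.7],[0,0,0,0.1295,0,0,-0.7],[0,0,0,0.1295,0,0,-0.7],[0,0,0,0.1295,0,0,-0.7]]'
python3 - <<'E'
from h import *
p=bot.camera("scene");crop(p,80,150,220,310,4,"s13.png")
E
```

```text
time: 20.75
ee_pos: [0.4821, -0.2959, 0.0421]
tcp_rot: [51.4, 89.9, -30.9]
wrist_force: [-0.2, 0.3, 0.2]
opening: 0.0726
```

View pics/s13.png

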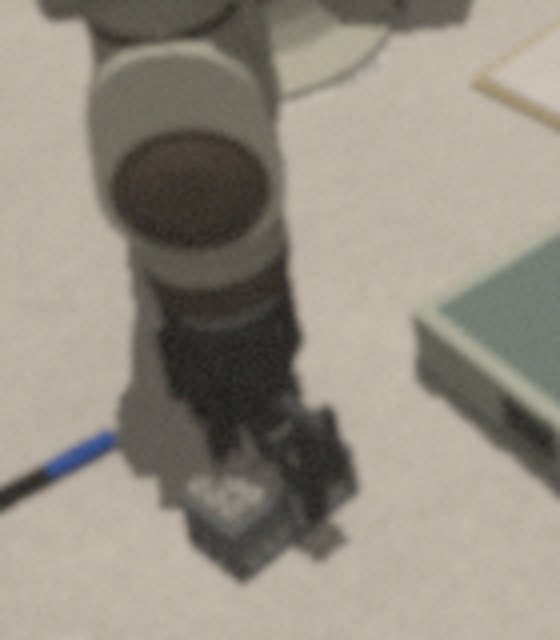

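```bash
python3 -m handwheel '[[0,0,0,0.004,0,0,-0.7],[0,0,0,0.004,0,0,-0.4],[0,0,0,0.004,0,0,0],[0,0,0,0.004,0,0,1],[0,0,0,0.004,0,0,1],[0,0,0,0.004,0,0,1],[0,0,0,-0.02,0,0,1],[0,0,0,-0.06,0,0,1],[0,0,0,-0.10,0,0,1],[0,0,0,-0.12,0,0,1],[0,0,0,-0.12,0,0,1]]' 60
python3 - <<'E'
from h import *
p=bot.camera("scene");crop(p,80,110,220,270,4,"s14.png")
p=bot.camera("top");crop(p,300,130,400,230,6,"t14.png")
goto(.600,.015,.16,1.5)
E
```

```text
time: 22.18
ee_pos: [0.4819, -0.296, 0.1618]
tcp_rot: [50.3, 89.9, -32.0]
wrist_force: [-0.0, -0.1, -3.0]
opening: 0.0492
turn [ 6.3 -0.1  0.1] shift [-0.0005  0.1597 -0.2916] jaw now 7.8 q [-32.   6.   1.  85.   0.  51.]
```

View pics/s14.png

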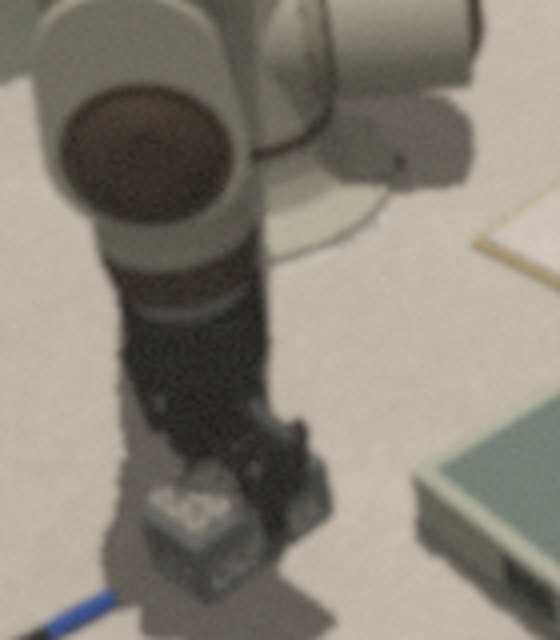

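View pics/t14.png

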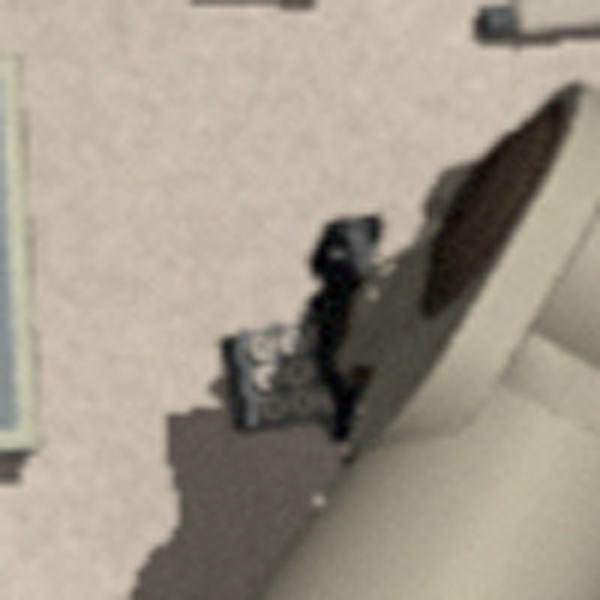

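The rack is held level (49 mm opening, about 3 N weight). I'll carry it above the glass, short of the stops.

```bash
python3 -m handwheel '[[0,0,0,0,0.012,-0.02,1],[1,0,0,0,0.028,-0.05,1],[1.5,0,0,0,0.044,-0.08,1],[2,0,0,0,0.06,-0.11,1],[2.5,0,0,0,0.076,-0.14,1],[3,0,0,0,0.092,-0.17,1],[3.5,0,0,0,0.108,-0.2,1],[4,0,0,0,0.124,-0.23,1],[5,0,0,0,0.14,-0.257,1],[6,0,0,0,0.153,-0.28,1],[6.3,0,0,0.01,0.1600,-0.292,1],[6.3,0,0,0.025,0.1600,-0.292,1],[6.3,0,0,0.025,0.1600,-0.292,1],[6.3,0,0,0.025,0.1600,-0.292,1]]'
python3 - <<'E'
from h import *
p=bot.camera("scene");crop(p,180,110,330,270,4,"s15.png")
p=bot.camera("top");crop(p,215,110,315,215,7,"t15.png")
goto(.600,.015,.115,1.5)
E
```

```text
time: 24.02
ee_pos: [0.6003, 0.0144, 0.1357]
tcp_rot: [-70.0, 90.0, -158.6]
wrist_force: [-0.3, 1.0, -1.4]
opening: 0.0492
turn [-0.1  0.  -0. ] shift [ 0.0214 -0.0007 -0.0005] jaw now 1.4 q [ 1. 11.  4. 83. -0. 90.]
```

View pics/s15.png

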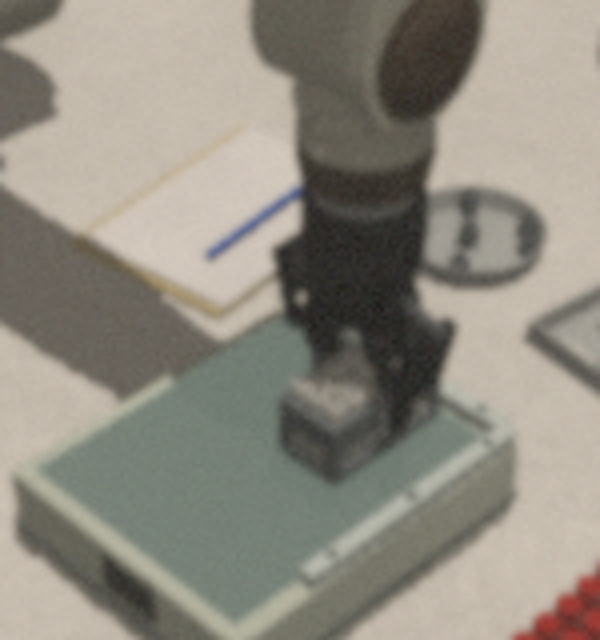

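View pics/t15.png

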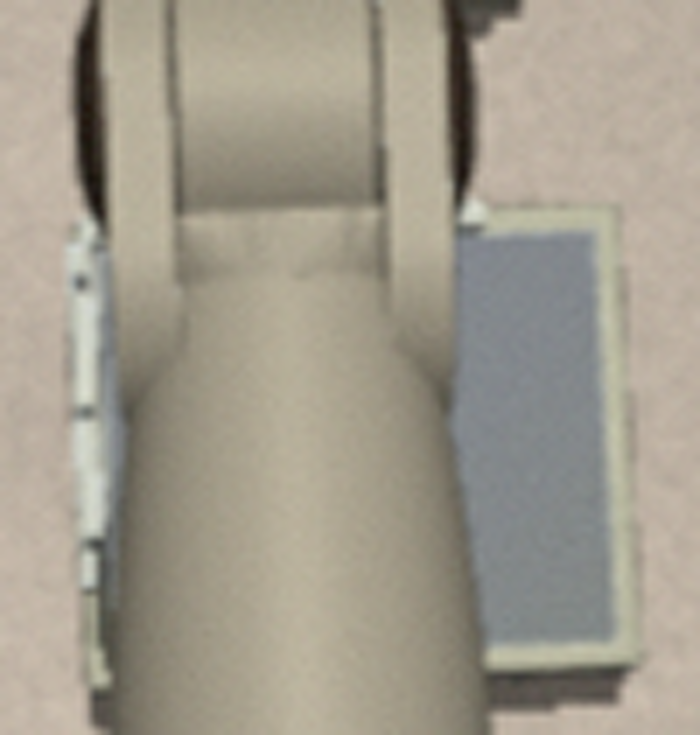

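The rack is held over the glass, level and clear of both stops. I'll lower until contact.

```bash
python3 -m handwheel '[[0,0,0,0.01,0,0,1],[0,0,0,0.02,0,0,1],[0,0,0,0.024,0,0,1],[0,0,0,0.024,0,0,1],[0,0,0,0.024,0,0,1]]'; python3 -m handwheel '[[0,0,0,0.001,0,0,1],[0,0,0,0.002,0,0,1],[0,0,0,0.002,0,0,1]]'
```

```text
time: 24.75
ee_pos: [0.6007, 0.0152, 0.1121]
tcp_rot: [89.2, 90.0, 0.7]
wrist_force: [0.6, 0.9, -1.3]
opening: 0.0488
time: 25.12
ee_pos: [0.6005, 0.0152, 0.1097]
tcp_rot: [-91.8, 90.0, 179.6]
wrist_force: [-0.1, 0.1, -2.4]
opening: 0.049
```

```bash
for i in 1 2; do python3 -m handwheel '[[0,0,0,0.001,0,0,1],[0,0,0,0.001,0,0,1],[0,0,0,0.001,0,0,1]]'; done
```

```text
time: 25.5
ee_pos: [0.6006, 0.0152, 0.1088]
tcp_rot: [-114.9, 90.0, 156.5]
wrist_force: [-0.0, 0.3, -1.6]
opening: 0.0491
time: 25.88
ee_pos: [0.6006, 0.0152, 0.1078]
tcp_rot: [64.4, 90.0, -24.1]
wrist_force: [0.3, -0.7, -1.7]
opening: 0.0488
```

```bash
for i in 1 2 3; do python3 -m handwheel '[[0,0,0,0.0007,0,0,1],[0,0,0,0.0007,0,0,1],[0,0,0,0.0007,0,0,1]]' | egrep 'ee|force'; done
python3 - <<'E'
from h import *
p=bot.camera("scene");crop(p,180,110,330,270,4,"s16.png")
E
```

```text
ee_pos: [0.6006, 0.0152, 0.1071]
wrist_force: [-0.1, 0.2, -2.0]
ee_pos: [0.6006, 0.0152, 0.107]
wrist_force: [-2.6, -0.2, 5.4]
ee_pos: [0.6006, 0.0152, 0.107]
wrist_force: [-4.5, -0.7, 9.2]
```

View pics/s16.png

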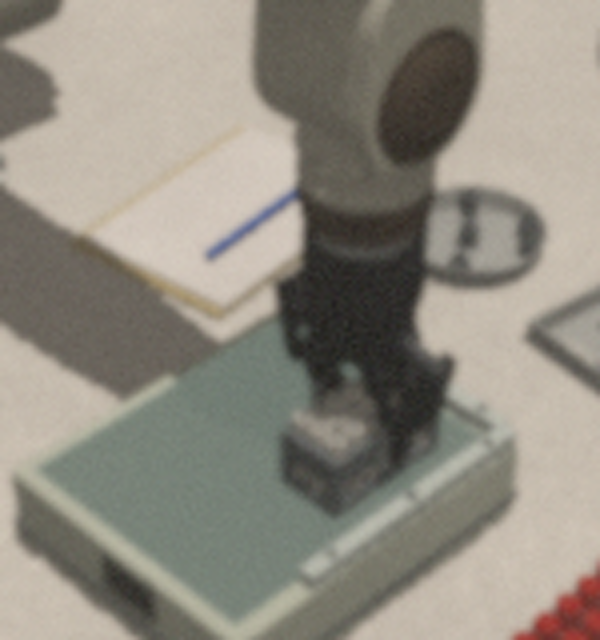

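Contact with the glass at TCP z=0.107, pressing about 10 N. I'll slide towards the far stop (tool +y) with light pressing.

```bash
python3 -m handwheel '[[0,0,0,-0.0005,0.003,0,1],[0,0,0,-0.0005,0.007,0,1],[0,0,0,-0.0005,0.011,0,1],[0,0,0,-0.0005,0.015,0,1],[0,0,0,-0.0005,0.015,0,1]]';  python3 -m handwheel '[[0,0,0,0,0.002,0,1],[0,0,0,0,0.004,0,1],[0,0,0,0,0.004,0,1]]' | egrep 'ee|force'; python3 -m handwheel '[[0,0,0,0,0.0015,0,1],[0,0,0,0,0.0015,0,1]]' | egrep 'ee|force'; python3 -m handwheel '[[0,0,0,0,0.001,0,1],[0,0,0,0,0.001,0,1]]' | egrep 'ee|force'
```

```text
time: 27.68
ee_pos: [0.6161, 0.0156, 0.107]
tcp_rot: [90.9, 89.9, 2.3]
wrist_force: [-2.3, 0.5, 6.3]
opening: 0.0488
ee_pos: [0.6198, 0.0157, 0.107]
wrist_force: [-2.2, -0.2, 6.0]
ee_pos: [0.6213, 0.0157, 0.107]
wrist_force: [-2.6, 0.3, 7.4]
ee_pos: [0.6222, 0.0158, 0.107]
wrist_force: [-2.9, 0.0, 6.6]
```

```bash
cat > st.py <<'E'
from h import *
o=bot.get_obs();M=Ro.from_euler('xyz',o["tcp_rot"],degrees=True).as_matrix()
print(np.round(o["ee_pos"],4),"F",np.round(o["wrist_force"],1),"T",np.round(o["torque"],2),"jaw",round(float(np.degrees(np.arctan2(M[1,1],M[0,1]))),2),"t",o["time"],o["opening"])
E
for i in 1 2 3 4; do python3 -m handwheel '[[0,0,0,0,0.001,0,1],[0,0,0,0,0.001,0,1]]' >/dev/null; python3 st.py; done
```

```text
[0.6232 0.0158 0.107 ] F [-2.8 -0.4  7.3] T [-0.03  0.88  0.06] jaw 1.46 t 28.8 0.04854821908548841
[0.6235 0.0158 0.107 ] F [-8.1 -0.3  8.8] T [-0.01  1.47 -0.02] jaw 1.46 t 29.05 0.04908595427716177
[0.6236 0.0158 0.107 ] F [-14.3   0.2  11.5] T [-0.06  2.53  0.02] jaw 1.46 t 29.3 0.04889502317825844
[0.6236 0.0158 0.107 ] F [-17.9  -0.9  14.7] T [-0.07  3.6  -0.01] jaw 1.46 t 29.55 0.048881279598829194
```

Far stop contact at x=0.6236 with almost no twist moment, so the rack is square to it. Now slide towards the left stop (tool −z), keeping x pressure.

```bash
python3 -m handwheel '[[0,0,0,-0.0003,-0.0007,-0.003,1],[0,0,0,-0.0003,-0.0007,-0.007,1],[0,0,0,-0.0003,-0.0007,-0.012,1],[0,0,0,-0.0003,-0.0007,-0.017,1],[0,0,0,-0.0003,-0.0007,-0.02,1],[0,0,0,-0.0003,-0.0007,-0.02,1]]'>/dev/null; python3 st.py
for i in 1 2 3; do python3 -m handwheel '[[0,0,0,0,0,-0.0015,1],[0,0,0,0,0,-0.0015,1]]' >/dev/null; python3 st.py; done
```

```text
[0.6231 0.0343 0.1071] F [-14.1  -8.4  11.8] T [-1.57  2.8   0.13] jaw 1.4 t 30.3 0.04899282474001669
[0.623  0.0355 0.1071] F [-14.5 -10.5  10.9] T [-1.82  2.8   0.2 ] jaw 1.39 t 30.55 0.04914675506559926
[0.623  0.037  0.1071] F [-12.5 -10.8  11.9] T [-1.88  2.8   0.2 ] jaw 1.39 t 30.8 0.04882325269125328
[0.623  0.0385 0.1071] F [-13.4 -10.1  11.5] T [-1.86  2.8   0.22] jaw 1.39 t 31.05 0.049050062177911996
```

```bash
for i in 1 2 3 4 5; do python3 -m handwheel '[[0,0,0,0,0,-0.0015,1],[0,0,0,0,0,-0.0015,1]]' >/dev/null; python3 st.py; done
```

```text
[0.6229 0.04   0.1071] F [-14.4 -10.   11.2] T [-1.89  2.77  0.25] jaw 1.39 t 31.3 0.048771253284529366
[0.6229 0.0415 0.1071] F [-13.6 -10.7  10.8] T [-1.87  2.76  0.24] jaw 1.39 t 31.55 0.04882127452303828
[0.6228 0.0429 0.1071] F [-14.6 -10.   12.2] T [-1.91  2.81  0.21] jaw 1.39 t 31.8 0.04950299998349792
[0.6228 0.0444 0.1071] F [-14.4  -9.8  10.5] T [-1.89  2.82  0.17] jaw 1.38 t 32.05 0.049015731402376424
[0.6228 0.046  0.1071] F [-14.  -10.1  11.9] T [-1.86  2.81  0.16] jaw 1.39 t 32.3 0.049061090372864796
```

```bash
for i in 1 2 3 4; do python3 -m handwheel '[[0,0,0,0,0,-0.0012,1],[0,0,0,0,0,-0.0012,1]]' >/dev/null; python3 st.py; done
```

```text
[0.6227 0.047  0.1071] F [-14.4 -11.4  10.9] T [-2.04  2.78  0.23] jaw 1.38 t 32.55 0.048775545880679734
[0.6227 0.0471 0.1071] F [-14.1 -16.7  11.9] T [-3.22  2.88  0.48] jaw 1.35 t 32.8 0.04898338264398157
[0.6227 0.0472 0.1073] F [-14.4 -23.1  12.9] T [-4.28  2.97  0.59] jaw 1.31 t 33.05 0.04885338538068918
[0.6227 0.0473 0.1074] F [-14.9 -28.7  14.5] T [-5.44  3.06  0.76] jaw 1.27 t 33.3 0.04928813832568149
```

Run:
```python
from h import *
p=bot.camera("scene");crop(p,200,130,330,250,6,"s17.png")
```

```text
(no output)
```

View pics/s17.png

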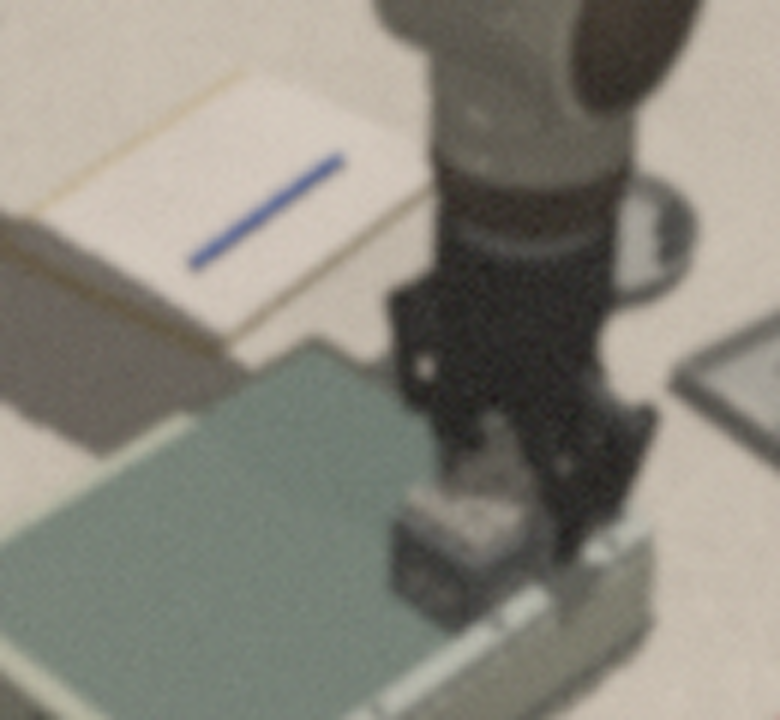

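The left stop is contacted at y=0.047. Tool z rose 0.3 mm, so I'll check tilt before settling the push.

```bash
cat >> st.py <<'E'
print("tool x axis",np.round(M[:,0],4),"tilt deg x,y",np.round(np.degrees(M[:2,0]),2))
E
python3 st.py; python3 -m handwheel '[[0,0,0,0.0004,0.0004,0.0005,1],[0,0,0,0.0008,0.0006,0.0008,1],[0,0,0,0.0008,0.0006,0.0008,1]]' 70 >/dev/null; python3 st.py
```

```text
[0.6227 0.0473 0.1074] F [-13.8 -29.   13.6] T [-5.45  3.06  0.74] jaw 1.27 t 33.35 0.04900476700689991
tool x axis [-0.0031 -0.0098 -0.9999] tilt deg x,y [-0.18 -0.56]
[0.6228 0.0472 0.1072] F [-19.8 -25.8  19.4] T [-4.62  4.    0.72] jaw 1.29 t 33.725 0.04898048662343366
tool x axis [-0.0037 -0.0083 -1.    ] tilt deg x,y [-0.21 -0.48]
```

The tool leans 0.5° under the push, and the moments suggest corner contact with yaw slightly small. I'll trim tilt and yaw.

```bash
python3 -m handwheel '[[-0.1,0.25,0.1,0,0,0,1],[-0.2,0.5,0.2,0,0,0,1],[-0.2,0.5,0.2,0,0,0,1]]' >/dev/null; python3 st.py; python3 -m handwheel '[[-0.1,0.2,0,0,0,0,1],[-0.2,0.3,0.1,0,0,0,1],[-0.2,0.3,0.1,0,0,0,1]]'  >/dev/null; python3 st.py
```

```text
[0.6227 0.0471 0.107 ] F [-18.5 -25.   17.6] T [-4.9   4.02  0.1 ] jaw 1.44 t 34.1 0.04885891159905189
tool x axis [-7.e-04  3.e-04 -1.e+00] tilt deg x,y [-0.04  0.02]
[0.6227 0.047  0.107 ] F [-19.1 -23.9  19.9] T [-5.02  4.25 -0.56] jaw 1.59 t 34.475 0.04905402217707623
tool x axis [ 8.0e-04  5.4e-03 -1.0e+00] tilt deg x,y [0.05 0.31]
```

The first trim was right (level, Tz≈0, yaw 1.44°), so I'll undo the second.

```bash
python3 -m handwheel '[[0.1,-0.2,0,0,0,0,1],[0.18,-0.3,-0.1,0,0,0,1],[0.18,-0.3,-0.1,0,0,0,1],[0.18,-0.3,-0.1,0,0,0,1]]' >/dev/null; python3 st.py
python3 - <<'E'
from h import *
p=bot.camera("scene");crop(p,200,140,330,250,6,"s18.png"); cv2.imwrite("pics/s18f.png",cv2.resize(p["frame"][:,:,::-1],(800,600)))
p=bot.camera("top");cv2.imwrite("pics/t18f.png",cv2.resize(p["frame"][:,:,::-1],(800,600)))
E
```

```text
[0.6227 0.047  0.107 ] F [-19.6 -25.7  20.3] T [-4.9   3.99  0.05] jaw 1.46 t 34.975 0.04871502056215484
tool x axis [-7.e-04  2.e-04 -1.e+00] tilt deg x,y [-0.04  0.01]
```

View pics/s18.png

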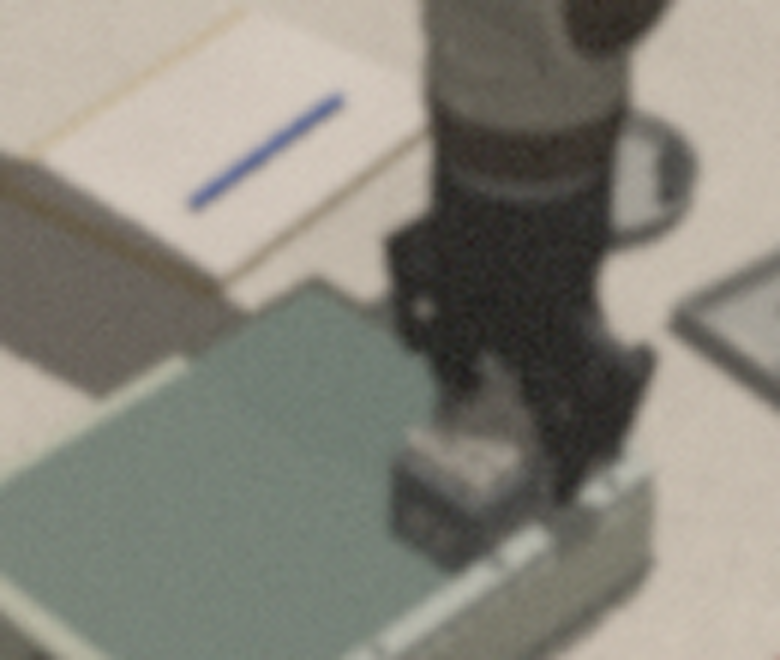

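View pics/s18f.png

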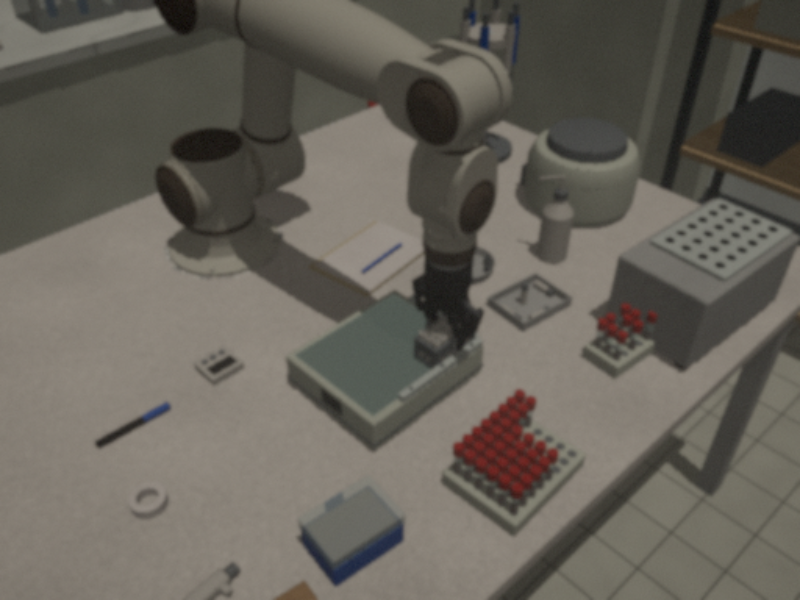

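View pics/t18f.png

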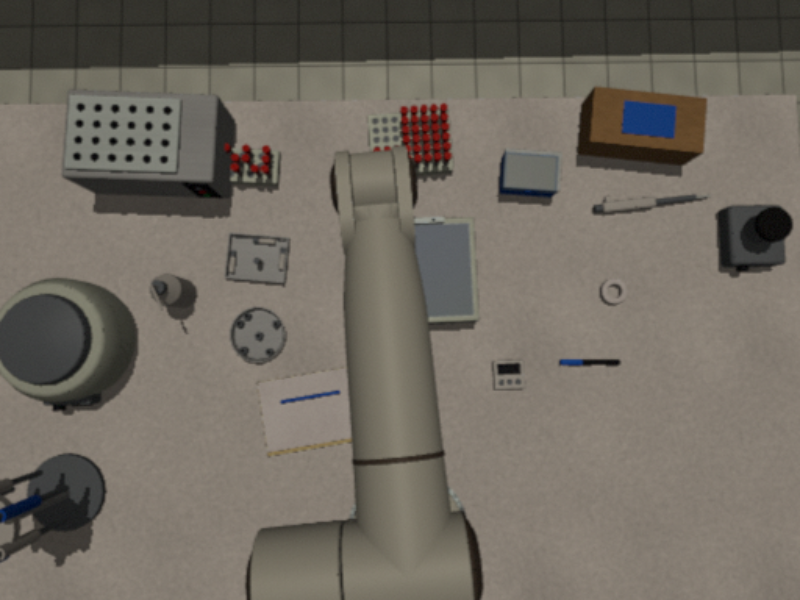

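All else is in place: the vial is in the tray, the closure is in the dish, and the timer, marker, tape and bottle haven't moved. The push is steady (x ≈ 20 N, y ≈ 26 N, down ≈ 20 N) and the rack is level and square. Handing in.

Run:
```python
from workcell import bot
print(bot.job_done()); o=bot.get_obs(); print(o["time"],o["ee_pos"],o["wrist_force"])
```

```text
the job is handed in; nothing more can be done
None
the job is handed in; nothing more can be done
```

I put the vial in the tray and the closure in the dish, both standing. Then I stood the rack on the reader's glass and pushed it against the far stop, then the left one. I handed in at about 35 s with the rack still gripped and pressed home.

**Last force readings:** about 20 N against the far stop, 26 N towards the left stop (part of that is sliding friction) and 20 N down.

**Squareness:** twist moment was about 0.05 N·m, yaw 1.46° and tilt under 0.05°. My measurements of the reader's own yaw ranged from about 1° to 2°, so this fits. During the left push the tool had leaned 0.5° and turned about 0.2°. I trimmed that out, overshot once and went back.

**Limits of the checks:** the arm hid the rack's corner from the top camera, so squareness and contact rest on forces and pose rather than a clear view. The scene picture agrees with them. The TCP stopped within about 2 mm of my camera estimate of home. When I gripped the closure, the fingertips touched the glass lightly, at about 6 N.

The last pictures show the timer, marker, tape and wash bottle where they were.

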